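# Load the pellet press and hold it at the fourth click

### The arm

A 6-joint arm with a two-finger parallel gripper is mounted at the origin on the work surface. World frame = base frame: x ahead of the robot, y to its left, z up, the work surface at z = 0. Lengths are in mm, angles in degrees, forces in N, time in s.
With the tool pointing down it reaches from about 275 to 975 mm from the base axis. Payload 8.4 kg.
Tool frame: the origin (TCP) lies between the finger pads; the fingertips stand 14 mm ahead of it and the grasp point (between the pads) lies 5 mm behind it; z points along the fingers, y is the line along which they close (so a half turn about z gives the same grasp; the last joint's range is limited). The gripper opens to 92 mm and grips with 3 to 60 N. Pads are 20 mm wide; open, the fingers measure 128 mm over their backs; the gripper's body (75 mm by 189 mm) begins 69 mm behind the grasp point.
Start: joints at [-65.455, 20.225, 93.587, -0, 66.188, -0.138], TCP at [260.998, -567.898, 228.583] pointing down, gripper open.
Joint ranges: [-150.9, 150.9], [-52.94, 120.26], [3.33, 152.33], [-74.26, 254.26], [0, 154.13], [-172.89, 172.89]. Speed limits (degrees/s): [127.2, 127.2, 159.86, 180, 180, 180].

### API

Orientations are given as a 3x3 rotation matrix whose columns are the frame's x, y, z axes.
In Python, from cell import status, capture, bot, nets gives the robot as it stands.
- The arm moves only by the shell command python3 -m crank 'ROWS' [FORCE]. ROWS is JSON, a list of rows, each an object with "jaw": the opening in per cent of the stroke, from 0 (shut) to 100 (fully open); "linear": the shift along the tool's x, y, z in mm, a list of three; "twist": the turn about the tool's z in degrees. In form: [{"jaw": jaw, "linear": [dx, dy, dz], "twist": twist}, ...]. A call has exactly 8 rows; each row is the pose to reach, as a shift and turn from the pose commanded when the call began, along the tool's axes at that moment; what a row does not reach only later rows make up. A row lasts 1/10 s, in which the tool goes at most 50 mm and 8.59 degrees, less where a joint would pass 70% of its speed; a pose out of reach is approached as far as the arm can. A call with a gripper value outside its range is refused whole. The fingers move at their own pace and stop on an object; FORCE is the grip in N (left out, the last holds). Time passes only in rows, so rows that repeat a pose let the fingers close, or fill a call up. It gives the time, the measured TCP pose, the force, the opening and the grip force at its end, in the units of the state.
- status.get_state(): the state, without advancing time (a new reading comes with each control period).
- capture(name): name is "scene" or "top" or "wrist"; returns a dict with "image" (400x640x3 uint8, red, green, blue), "vfov" (degrees; the focal length in pixels is half the picture's height over the tangent of half this angle, whatever the lens; pixels are square), "cx", "cy" (the principal point, pixels), "rvec" (rotation vector, rad) and "tvec" (3), from world to camera coordinates, as OpenCV has them. Camera axes: x right, y down, z forward; pixel columns grow to the right and rows downward; lengths in mm; the calibration is good to about 2 mm. The wrist camera is an equidistant fisheye: a pixel r from the principal point sees the ray r / f radians off the axis. A picture is of the moment at which its call begins. There is no depth.
- bot.job_done(): hands the job in; it is judged then, once.
Trained networks look in a picture, given as the dict that the camera call returned (one of the last four; its "shot" number tells which), for a name from the list of things; names that differ only in an ending like _2 or _b are one class to them, and where a whole thing is asked for, a point or a joint stands for the part that bears it (a point fixed in the world has none). Each returns a list of dicts, best first, with "p" (0 to 1); they miss things now and then, are a little off and sometimes report something else, mostly with a low value. They report only what shows in the picture. A call takes as long as a camera call. They do not tell look-alikes from the thing itself.
- nets.recognise(query, picture): "position" ([x, y, z] in mm, in the coordinates of the camera as it stood for that picture, good to about 4 mm: the middle of the surface that is visible of it).
- nets.pinpoint(query, picture): "position" ([x, y, z] in mm, in the coordinates of the camera as it stood for that picture, good to about 4 mm: a listed point, or the origin of a listed thing).
The state is a dict: "t": time; "qpos": joint angles; "joint_velocities": joint speeds; "joint_efforts": joint torques, N m; "position": TCP position; "tool_rot": TCP orientation; "contact_force": force on the tool from outside, world axes, zero at the start; "wrist_torque": the same for the moment, N m; "opening": finger opening in mm; "grip_force": force on a finger pad.
Only numpy, scipy, OpenCV 4.12 (cv2) and the standard library are available. Lean on these libraries where they do the work, as an engineer would, in place of code of your own. Each camera call takes 0.05 s, during which the arm holds its last target. There are 200 camera calls.

### The job

Press a pellet: set the narrow block die, the one that fits the pocket of the hand press, fully home and upright in the pocket with its punch facing the ram, and let go of it. Then draw the press's ratchet lever over by its handle through exactly four clicks of the pawl, never a fifth, and stop there: finish still holding the handle, so that the ram keeps its load on the die. Leave the other two dies and everything else on the bench where they are.

Things in the scene. Friction and masses are not known exactly. Their poses are not given: they have to be found in the camera images.
- die_mid (a point): Centre (half-way up) of the narrow steel block die to be loaded: loose, about 0.5 kg, 36 mm wide (its x), 40 mm long (its y), 52 mm high (its z, upright on the bench). This point is 26 mm above its underside. Its punch, a short round neck and head, sticks 12 mm out of its +y face. Grip it across its x faces.
- die_narrow: The same narrow die, given at the centre of its underside, same axes.
- die_punch (a point): Centre of the outer face of that die's punch head (20 mm in diameter), 32 mm along +y from the middle of the die and 30 mm above its underside.
- press: The hand press, bolted down, 290 mm long. Its axes: y runs from the anvil and pocket (-y) to the ram and lever (+y), z up; the lever is on its -x side, towards the robot. Origin on the bench, 100 mm from the pocket's middle along +y. Bed 100 mm wide and 28 mm high; the anvil block behind the pocket is 88 mm high, the ram guide 70 mm, the pinion housing 114 mm.
- press_pocket (a point): Centre of the floor of the press's pocket: an open rectangular recess 8 mm deep, 39 mm wide (x) by 43 mm long (y), its mouth chamfered 3 mm all round; floor 20 mm above the bench. Axes as the press. The die goes in with its y along the press's +y, so that its punch faces the ram. The anvil's button stands flush with the -y end of the pocket, its block 6 mm behind, the ram guide 72 mm away on the +y side.
- lever_axis (a point): Point on the lever's pivot axis opposite the middle of the handle, 78 mm above the bench; from the pocket's middle it lies 140 mm along the press's +y and 98 mm along its -x. The pivot runs along the press's x. Axes as the press. The middle of the handle goes round this point at a radius of 140 mm, in the press's y-z plane.
- handle_mid (a point): Middle of the lever's handle: a black round bar 18 mm in diameter, 66 mm long, level along the press's x, standing out towards the robot from the top of the lever's steel shank (12 mm thick, 38 mm from this point in +x). About 210 mm above the bench as found. It can be pinched from above across its diameter; it revolves on its pin, so the fingers need not turn as the lever swings.
- lever_handle: That handle as a body, origin at its middle: a revolving grip that spins freely about its own length.
- ratchet (a joint): Angle of the ratchet lever, rad. 0: back on its stop, leaning 0.31 towards the pocket; it grows as the top is drawn over away from the pocket, to the press's +y (upright at 0.31, 64 degrees of swing at 1.11). Found at 0 to 0.15, where friction keeps it; no tooth is engaged yet. The six clicks come at about 0.25, 0.50, 0.75, 1.00, 1.25 and 1.50; after four clicks it belongs at about 1.11.
- pawl: Sprung roller pawl, on the -x side of the press, that clicks over the teeth of the lever's sector. The pull at the handle climbs by 5 to 9 N over the last 0.07 rad before each tooth's top, then drops at once by 3 to 6 N as the roller goes over: one click. The pawl does not lock: let go of the lever under load and the ram spring pushes it back over a tooth or more.
- ram_nose: Sprung steel nose of the ram, 17 mm in diameter, 50 mm above the bench. The lever drives it 17 mm per rad along the press's -y; from about 0.45 rad it bears on the punch of a seated die and its spring yields: about 45 N on the die, and a pull of some 3 to 5 N at the handle after the fourth click, up to 12 N just before it.
- die_wide: The wide steel block die, same build but 58 wide: too wide for the pocket. A bystander (origin under its middle).
- die_round: The round steel die, 48 across its foot and 38 across its body, 61 high, punch upwards on top: not for this pocket. A bystander (origin under its middle).
- mortar: White stone mortar, an open bowl 92 across and 34 high. A bystander (origin under its middle).
- pestle: White stone pestle lying on the bench, about 90 long. A bystander (origin under its middle).
- reagent_bottle: Amber reagent bottle, 54 across, 110 high, behind the dies. A bystander (origin under its middle).
- beaker: Glass beaker, 66 across, 85 high. A bystander (origin under its middle).
- salt_jar: Small white jar with blue cap, 54 across, 65 high. A bystander (origin under its middle).
- spatula: Steel micro-spatula lying flat on the bench, 170 long. A bystander (origin under its middle).
Not all that is in view belongs to the job. What is shaped like the die_narrow but purple is not meant.

How it is judged (in metres and radians):
On the way, in this order (a step that is already met when the one before it is completed fails the run):
1. The narrow die stands fully home in the pocket, punch towards the ram, let go, before any click of the lever (x of die_mid in the frame of press_pocket between -0.003 and 0.003 m and y of die_mid in the frame of press_pocket between -0.0035 and 0.0035 m and z of die_mid in the frame of press_pocket between 0.023 and 0.0285 m and y of die_punch in the frame of press_pocket above 0.025 m and angle between die_mid's own z axis and vertical below 0.06 rad and contact force between the fingers and die_narrow below 0.1 N and value of joint ratchet below 0.24 rad), for 0.2 s.
2. The lever is at the fourth click and the ram presses on the die (value of joint ratchet between 1 and 1.245 rad and contact force between ram_nose and die_narrow above 20 N), for 0.2 s.
At the end, for the whole second after the job is handed in: The die is home in the pocket (within 3 mm, upright, punch to the ram); the lever rests past the fourth click and short of the fifth (1.00 to 1.245 rad), held still by the fingers on its handle; the ram presses on the die with over 20 N (all of step 2 and x of die_mid in the frame of press_pocket between -0.003 and 0.003 m and y of die_mid in the frame of press_pocket between -0.0035 and 0.0035 m and z of die_mid in the frame of press_pocket between 0.023 and 0.0285 m and y of die_punch in the frame of press_pocket above 0.025 m and angle between die_mid's own z axis and vertical below 0.06 rad and contact force between the fingers and lever_handle above 1 N and velocity of joint ratchet between -0.3 and 0.3 rad/s); the arm keeps its last pose, push and grip.
It fails at once if The lever passes the fifth click (value of joint ratchet above 1.28 rad).
It fails at once if A bystander is moved over 20 mm or tipped (distance of any of die_wide, die_round, mortar, pestle, reagent_bottle, beaker, salt_jar, spatula from where it was at the start of the episode above 0.02 m or angle between any of die_wide, die_round, mortar, reagent_bottle, beaker, salt_jar's own z axis and vertical above 0.35 rad).
It also fails if it takes over 67 s, if anything falls off the work surface, if the arm or the gripper's body presses on something with over 40 N, if the wrist force passes 120 N, or if a joint passes its speed limit or range.

## Working session

There is one attempt and no reset: what is moved stays moved. The work goes in short steps, Python scripts to look and compute and a shell command to move; the robot and the scene stay as the last step left them, time stands still between calls to the robot, and variables do not carry over. Pictures are saved under pics/ and viewed, at most 10 in all, crops included, and the job is handed in when it is done.

```bash
ls; mkdir -p pics; cat > h.py <<'E'
import numpy as np,cv2
from cell import status,capture,bot,nets
def cam2w(p,c):
    R=cv2.Rodrigues(np.array(c["rvec"],float))[0]; return R.T@(np.array(p)-np.array(c["tvec"]).ravel())
def proj(w,c):
    R=cv2.Rodrigues(np.array(c["rvec"],float))[0]; p=R@np.array(w,float)+np.array(c["tvec"]).ravel()
    f=200/np.tan(np.radians(c["vfov"]/2)); return (c["cx"]+f*p[0]/p[2],c["cy"]+f*p[1]/p[2])
def ray(u,v,c,z):  # intersection with plane z (pinhole)
    R=cv2.Rodrigues(np.array(c["rvec"],float))[0]; t=np.array(c["tvec"]).ravel()
    f=200/np.tan(np.radians(c["vfov"]/2)); d=R.T@np.array([(u-c["cx"])/f,(v-c["cy"])/f,1]); o=-R.T@t
    return o+d*(z-o[2])/d[2]
E
python3 - <<'E'
from h import *
ims=[]
for n in ("scene","top"):
    c=capture(n); ims.append(c["image"])
    for q in ("die_mid","die_punch","press_pocket","lever_axis","handle_mid","die_wide","press"):
        for r in nets.pinpoint(q,c)[:3]:
            w=cam2w(r["position"],c); print(n,q,round(r["p"],2),w.round(0),np.round(proj(w,c)))
    cv2.imwrite(f"pics/{n}.png",c["image"][:,:,::-1])
s=status.get_state();print(s)
E
```

```text
pics
scene die_mid 0.81 [ 403. -375.   27.] [195. 315.]
scene die_mid 0.8 [ 422. -280.   25.] [226. 288.]
scene die_mid 0.52 [ 695. -191.   -4.] [334. 316.]
scene die_punch 0.81 [ 427. -354.   28.] [208. 312.]
scene die_punch 0.63 [ 405. -253.   27.] [227. 276.]
scene press_pocket 0.87 [604. -87.  25.] [324. 263.]
scene lever_axis 0.88 [481.  32.  77.] [308. 202.]
scene handle_mid 0.9 [486.  -4. 212.] [301. 181.]
scene die_wide 0.89 [ 558. -285.   -1.] [269. 319.]
scene die_wide 0.42 [485.  -5. 208.] [301. 182.]
scene press 0.9 [582.  12.  -2.] [335. 238.]
top die_mid 0.64 [ 406. -372.   26.] [456. 262.]
top die_mid 0.63 [ 421. -274.   28.] [420. 258.]
top die_mid 0.54 [417. 292.  -2.] [214. 264.]
top die_punch 0.79 [ 401. -252.   33.] [413. 265.]
top die_punch 0.53 [ 427. -345.   31.] [446. 255.]
top press_pocket 0.75 [600. -85.  19.] [348. 195.]
top lever_axis 0.84 [475.  37.  79.] [304. 238.]
top handle_mid 0.95 [488.  -0. 214.] [318. 226.]
top die_wide 0.83 [ 565. -281.   -0.] [417. 207.]
top die_wide 0.38 [ 435. -181.    3.] [384. 254.]
top die_wide 0.27 [604. -85.  20.] [348. 1
[... 171 characters left out ...]
6865454e-01]), 'joint_velocities': array([ 0.04515668,  0.00662073,  0.02769718,  0.03886863, -0.05718723,
        0.07539537]), 'joint_efforts': array([ 2.12716965e-03, -5.93678427e+01, -3.34554434e+01,  7.00392877e-02,
        1.54734438e-02,  1.59862412e-05]), 'position': array([ 261.01479956, -567.8956393 ,  228.59403896]), 'tool_rot': array([[ 9.08631678e-01,  4.17598459e-01,  1.59179069e-05],
       [ 4.17598459e-01, -9.08631678e-01, -7.89244135e-06],
       [ 1.11676431e-05,  1.38186156e-05, -1.00000000e+00]]), 'contact_force': array([-0.90470338,  0.81695804,  0.37479794]), 'wrist_torque': array([-0.0321805 , -0.01701193,  0.01263236]), 'grip_force': 0.0, 'opening': 91.9868161846188}
```

```bash
python3 - <<'E'
import cv2,numpy as np
t=cv2.imread("pics/top.png");s=cv2.imread("pics/scene.png")
a=cv2.resize(t[150:310,260:500],(800,533),interpolation=cv2.INTER_CUBIC)
cv2.imwrite("pics/topc.png",a)
b=cv2.resize(s[160:360,150:417],(800,600),interpolation=cv2.INTER_CUBIC)
cv2.imwrite("pics/scenec.png",b)
E
```

```text
(no output)
```

View pics/topc.png

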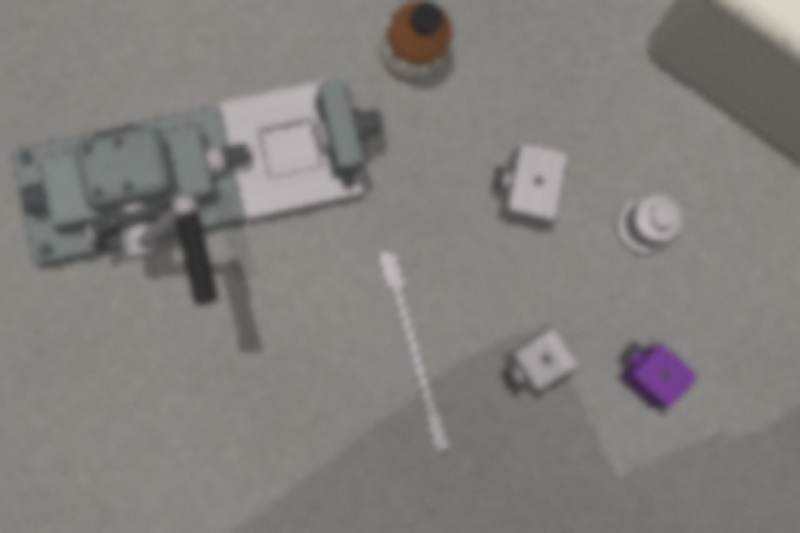

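View pics/scenec.png

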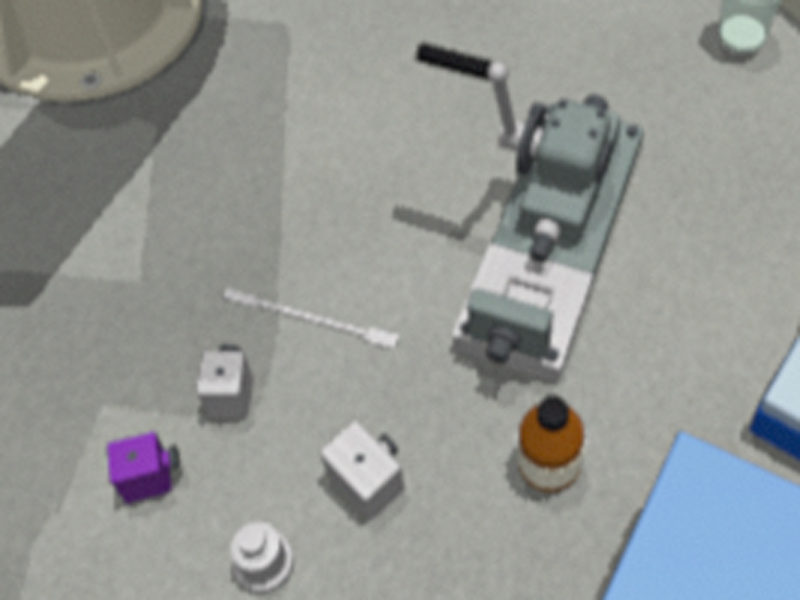

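The narrow die could be mistaken for two others:
- grey narrow die, top camera pixel (423,259)
- purple look-alike, (460,263)
- wide die, (421,205)

The punches also differ in direction. I choose the grey narrow die at about (421,-277). I'll move above it and check with the wrist camera.

```bash
python3 -m crank '[{"jaw":100,"linear":[40,-30,0],"twist":-8},{"jaw":100,"linear":[80,-60,0],"twist":-16},{"jaw":100,"linear":[120,-90,0],"twist":-24},{"jaw":100,"linear":[160,-120,0],"twist":-32},{"jaw":100,"linear":[200,-150,0],"twist":-40},{"jaw":100,"linear":[235,-175,0],"twist":-48},{"jaw":100,"linear":[267,-198,0],"twist":-56},{"jaw":100,"linear":[267,-198,0],"twist":-64}]' 20
python3 -m crank '[{"jaw":100,"linear":[0,0,0],"twist":-8},{"jaw":100,"linear":[0,0,0],"twist":-16},{"jaw":100,"linear":[0,0,0],"twist":-24},{"jaw":100,"linear":[0,0,0],"twist":-32},{"jaw":100,"linear":[0,0,0],"twist":-36},{"jaw":100,"linear":[0,0,0],"twist":-36},{"jaw":100,"linear":[0,0,0],"twist":-36},{"jaw":100,"linear":[0,0,0],"twist":-36}]'
cat > look.py <<'E'
from h import *
import sys
c=capture("wrist")
for q in sys.argv[2:]:
    for r in nets.pinpoint(q,c)[:2]: print(q,round(r["p"],2),cam2w(r["position"],c).round(1))
s=status.get_state(); R=s["tool_rot"]; print(s["t"],s["position"].round(1),"tool x ang",np.degrees(np.arctan2(R[1,0],R[0,0])).round(2),"y ang",np.degrees(np.arctan2(R[1,1],R[0,1])).round(2),s["contact_force"].round(1),s["opening"],s["grip_force"])
R=cv2.Rodrigues(np.array(c["rvec"],float))[0]; print("cam",(-R.T@np.array(c["tvec"]).ravel()).round(1),R.round(2).tolist(),c["vfov"])
cv2.imwrite(f"pics/{sys.argv[1]}.png",c["image"][:,:,::-1])
E
python3 look.py w1 die_mid die_narrow die_punch
```

```text
t: 1.6
position: [422.7, -273.0, 228.8]
tool_rot: [[0.014, 1.0, 0.001], [1.0, -0.014, 0.001], [0.001, 0.001, -1.0]]
contact_force: [0.0, -0.3, -0.3]
opening: 91.7
grip_force: 0.0
t: 2.4
position: [420.9, -276.5, 228.6]
tool_rot: [[-0.568, 0.823, 0.0], [0.823, 0.568, 0.0], [-0.0, 0.0, -1.0]]
contact_force: [-0.2, -0.2, 0.6]
opening: 92.2
grip_force: 0.0
die_mid 0.93 [ 417.1 -282.    24.7]
die_mid 0.64 [ 405.3 -376.    24.4]
die_narrow 0.89 [ 408.2 -374.9   -1.4]
die_narrow 0.83 [ 4.203e+02 -2.781e+02  4.000e-01]
die_punch 0.95 [ 424.9 -347.9   28.8]
die_punch 0.78 [ 404.8 -250.3   29.4]
2.6 [ 420.9 -276.5  228.6] tool x ang 124.65 y ang 34.65 [ 0.5 -0.2 -0.3] 91.60467399451537 0.0
cam [ 380.1 -215.9  384.5] [[0.82, 0.57, -0.0], [0.55, -0.8, 0.26], [0.15, -0.22, -0.97]] 65.70646984690485
```

```bash
python3 - <<'E'
import cv2
t=cv2.imread("pics/w1.png");cv2.imwrite("pics/w1c.png",cv2.resize(t[100:400,160:560],(800,600),interpolation=cv2.INTER_CUBIC))
E
```

```text
(no output)
```

View pics/w1c.png

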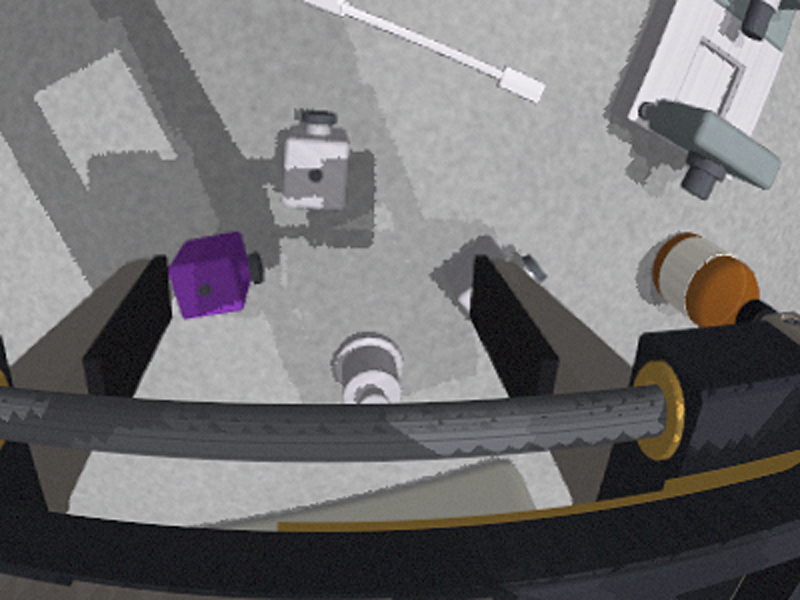

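```bash
python3 - <<'E'
import cv2
t=cv2.imread("pics/w1.png");cv2.imwrite("pics/w1d.png",cv2.resize(t[145:225,275:375],(800,640)[:2] if 0 else (750,600),interpolation=cv2.INTER_CUBIC))
E
```

```text
(no output)
```

View pics/w1d.png

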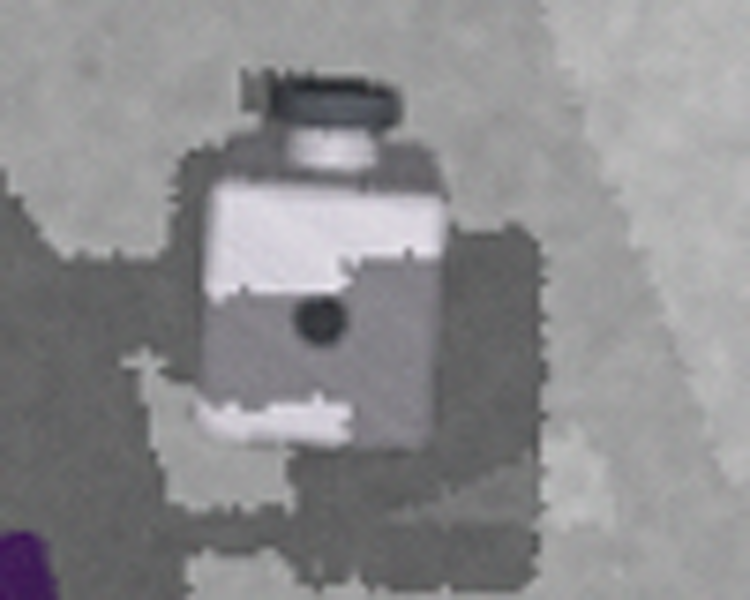

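The picture shows the grey die's top face with corners at crop pixels (212,180), (446,192), (434,446) and (200,436). The punch points up and away from the purple one.

```bash
cat >> h.py <<'E'
def fray(u,v,c,z):  # fisheye ray to plane z
    R=cv2.Rodrigues(np.array(c["rvec"],float))[0]; t=np.array(c["tvec"]).ravel()
    f=200/np.tan(np.radians(c["vfov"]/2)); d=np.array([u-c["cx"],v-c["cy"]]); r=np.hypot(*d); th=r/f
    d=R.T@np.array([*(np.sin(th)*d/r),np.cos(th)]); o=-R.T@t
    return o+d*(z-o[2])/d[2]
def quad(px,c,z): # corners in order; returns centre, and edge angles
    P=np.array([fray(u,v,c,z)[:2] for u,v in px]); e=np.roll(P,-1,0)-P
    print("c",P.mean(0).round(1),"len",np.hypot(*e.T).round(1),"ang",np.degrees(np.arctan2(e[:,1],e[:,0])).round(1)); return P
def fproj(w,c):
    R=cv2.Rodrigues(np.array(c["rvec"],float))[0]; p=R@np.array(w,float)+np.array(c["tvec"]).ravel()
    f=200/np.tan(np.radians(c["vfov"]/2)); n=np.hypot(p[0],p[1]); th=np.arctan2(n,p[2])
    return c["cx"]+f*th*p[0]/n, c["cy"]+f*th*p[1]/n
E
python3 - <<'E'
from h import *
c=capture("wrist")
quad([(275+u/7.5-.43,145+v/7.5-.43) for u,v in [(212,180),(446,192),(434,446),(200,436)]],c,52)
E
```

```text
c [ 420.5 -279.2] len [34.  38.3 34.9 38.6] ang [  31.6  -57.4 -147.9  121.2]
```

```bash
python3 -m crank '[{"jaw":75,"linear":[-2,-2,20],"twist":2.6},{"jaw":75,"linear":[-2,-2,60],"twist":2.6},{"jaw":75,"linear":[-2,-2,100],"twist":2.6},{"jaw":75,"linear":[-2,-2,135],"twist":2.6},{"jaw":75,"linear":[-2,-2,165],"twist":2.6},{"jaw":75,"linear":[-2,-2,185],"twist":2.6},{"jaw":75,"linear":[-2,-2,198],"twist":2.6},{"jaw":75,"linear":[-2,-2,198],"twist":2.6}]' 20
python3 look.py w2 die_mid die_punch
```

```text
t: 3.45
position: [419.7, -278.8, 29.3]
tool_rot: [[-0.531, 0.847, -0.002], [0.847, 0.531, 0.001], [0.002, -0.001, -1.0]]
contact_force: [-0.4, 0.3, 0.5]
opening: 69.1
grip_force: 0.0
die_mid 0.92 [ 419.  -279.6   21.5]
die_mid 0.66 [ 406.6 -375.8   25.2]
die_punch 0.69 [ 405.1 -252.7   30.1]
die_punch 0.63 [ 425.5 -352.2   26.6]
3.6 [ 421.1 -279.7   31.5] tool x ang 122.08 y ang 32.08 [ 0.1 -0.3  0.2] 68.60510153211065 0.0
cam [ 381.8 -216.6  185.3] [[0.85, 0.53, -0.0], [0.51, -0.82, 0.26], [0.14, -0.22, -0.97]] 65.70646984690485
```

View pics/w2.png

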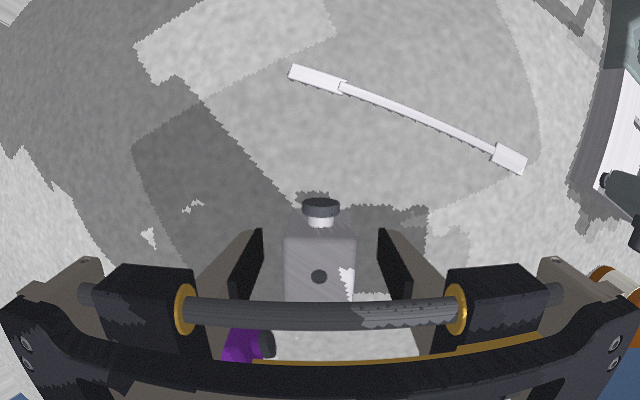

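The die sits centred between the fingers at (320,270) with the punch straight ahead, so I'll grip and lift.

```bash
python3 -m crank '[{"jaw":30,"linear":[0,0,0],"twist":0},{"jaw":25,"linear":[0,0,0],"twist":0},{"jaw":25,"linear":[0,0,0],"twist":0},{"jaw":25,"linear":[0,0,0],"twist":0},{"jaw":25,"linear":[0,0,0],"twist":0},{"jaw":25,"linear":[0,0,0],"twist":0},{"jaw":25,"linear":[0,0,-3],"twist":0},{"jaw":25,"linear":[0,0,-10],"twist":0}]' 35
python3 -m crank '[{"jaw":25,"linear":[0,0,-15],"twist":0},{"jaw":25,"linear":[0,0,-40],"twist":0},{"jaw":25,"linear":[0,0,-70],"twist":0},{"jaw":25,"linear":[0,0,-100],"twist":0},{"jaw":25,"linear":[0,0,-130],"twist":0},{"jaw":25,"linear":[0,0,-150],"twist":0},{"jaw":25,"linear":[0,0,-160],"twist":0},{"jaw":25,"linear":[0,0,-160],"twist":0}]'

```

```text
t: 4.4
position: [419.6, -278.6, 40.0]
tool_rot: [[-0.531, 0.847, -0.002], [0.847, 0.531, 0.001], [0.002, -0.001, -1.0]]
contact_force: [0.7, -0.3, -5.6]
opening: 35.9
grip_force: 34.9
t: 5.2
position: [420.8, -279.5, 201.6]
tool_rot: [[-0.531, 0.847, 0.002], [0.847, 0.531, -0.001], [-0.002, 0.001, -1.0]]
contact_force: [0.8, -1.0, -4.6]
opening: 36.1
grip_force: 34.9
```

```bash
python3 -m crank '[{"jaw":25,"linear":[0,20,0],"twist":3},{"jaw":25,"linear":[0,60,0],"twist":7},{"jaw":25,"linear":[0,105,0],"twist":12},{"jaw":25,"linear":[0,150,0],"twist":17},{"jaw":25,"linear":[0,190,0],"twist":20.6},{"jaw":25,"linear":[1,220,0],"twist":20.6},{"jaw":25,"linear":[1,231,0],"twist":20.6},{"jaw":25,"linear":[1,231,0],"twist":20.6}]'
python3 look.py w3 press_pocket lever_axis handle_mid press die_mid die_punch
```

```text
t: 6.0
position: [615.6, -154.7, 198.6]
tool_rot: [[-0.201, 0.98, -0.003], [0.98, 0.201, 0.001], [0.001, -0.002, -1.0]]
contact_force: [-0.1, -0.2, -5.4]
opening: 35.6
grip_force: 34.9
press_pocket 0.57 [602.6 -82.2  20.8]
press 0.92 [581.   16.4  -0.9]
die_mid 0.6 [ 610.8 -154.7  193.2]
die_mid 0.42 [ 407.5 -378.9   22.4]
die_punch 0.94 [ 611.3 -122.3  196.7]
6.35 [ 614.9 -156.5  200.7] tool x ang 101.42 y ang 11.42 [-0.4  0.  -5. ] 36.20374086339967 34.88559007644653
cam [602.1 -82.7 354.5] [[0.98, 0.2, -0.0], [0.19, -0.95, 0.26], [0.05, -0.26, -0.97]] 65.70646984690485
```

View pics/w3.png

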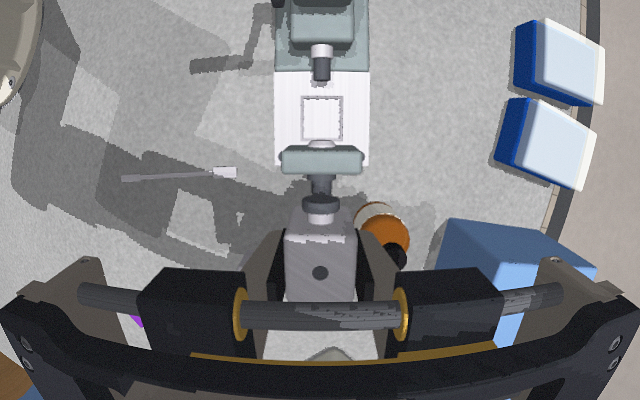

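The pocket is at about (322,118), and the ram at (321,65) is dead ahead. The held die is upright. I'll magnify for edges.

```bash
python3 - <<'E'
import cv2
t=cv2.imread("pics/w3.png");cv2.imwrite("pics/w3c.png",cv2.resize(t[60:172,265:377],(600,600),interpolation=cv2.INTER_CUBIC))
E
```

```text
(no output)
```

View pics/w3c.png

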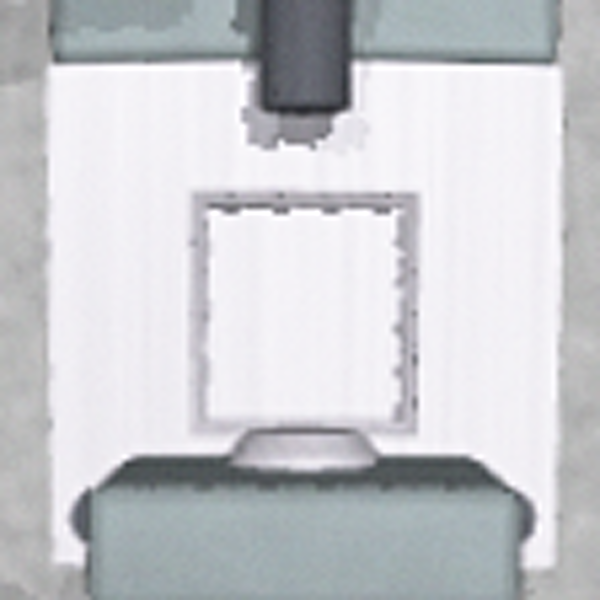

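```bash
python3 - <<'E'
from h import *
c=capture("wrist"); k=600/112
f=lambda L:[(265+(u+.5)/k-.5,60+(v+.5)/k-.5) for u,v in L]
quad(f([(191,192),(420,193),(417,434),(193,434)]),c,28)
quad(f([(48,65),(565,65),(557,560),(50,560)]),c,28)
# where held-die top should appear if offset 0: top z = TCP + (52-30.6)
s=status.get_state(); p=s["position"]; R=s["tool_rot"]; print(p)
for dx,dy in((20,-18),(20,18),(-20,18),(-20,-18)): print(np.round(fproj(p+R[:,0]*dx+R[:,1]*dy+[0,0,21.4],c),1))
t=c["image"]; cv2.imwrite("pics/w4c.png",cv2.resize(t[190:310,260:380],(600,600),interpolation=cv2.INTER_CUBIC)[:,:,::-1])
E
```

```text
c [602.8 -84.3] len [44.7 47.9 44.3 48.1] ang [  11.2  -78.9 -168.6  101.5]
c [602.6 -83.6] len [101.4  99.6 102.1  99.5] ang [  11.5  -78.7 -168.6  100.9]
[ 615.06587828 -156.34960198  200.80576002]
[280.3 234.5]
[357.2 234.5]
[353.5 305.3]
[284.3 305.2]
```

View pics/w4c.png

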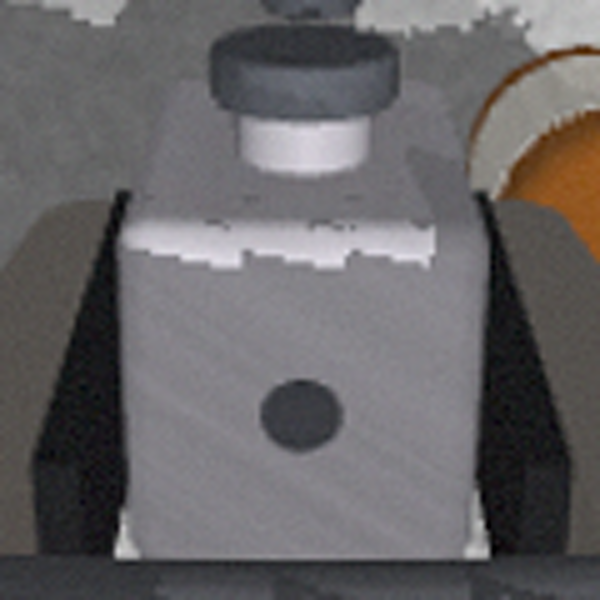

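```bash
python3 -m crank '[{"jaw":25,"linear":[20,1.7,0],"twist":0},{"jaw":25,"linear":[50,1.7,0],"twist":0},{"jaw":25,"linear":[72.4,1.7,15],"twist":0},{"jaw":25,"linear":[72.4,1.7,50],"twist":0},{"jaw":25,"linear":[72.4,1.7,85],"twist":0},{"jaw":25,"linear":[72.4,1.7,115],"twist":0},{"jaw":25,"linear":[72.4,1.7,132],"twist":0},{"jaw":25,"linear":[72.4,1.7,136],"twist":0}]'
python3 look.py w5 die_punch press_pocket
python3 - <<'E'
import cv2
t=cv2.imread("pics/w5.png");cv2.imwrite("pics/w5c.png",cv2.resize(t[100:340,200:440],(600,600),interpolation=cv2.INTER_CUBIC))
E
```

```text
t: 7.2
position: [601.1, -83.6, 62.6]
tool_rot: [[-0.199, 0.98, -0.004], [0.98, 0.199, 0.001], [0.001, -0.003, -1.0]]
contact_force: [-0.5, 1.0, -4.9]
opening: 35.7
grip_force: 34.9
die_punch 0.85 [599.  -50.4  61.9]
7.35 [602.8 -83.8  65.2] tool x ang 101.47 y ang 11.47 [-1.7  4.5 -6.3] 35.67400760043752 34.88457441329956
cam [587.9 -11.6 218.5] [[0.98, 0.2, -0.0], [0.19, -0.95, 0.26], [0.05, -0.26, -0.97]] 65.70646984690485
```

View pics/w5c.png

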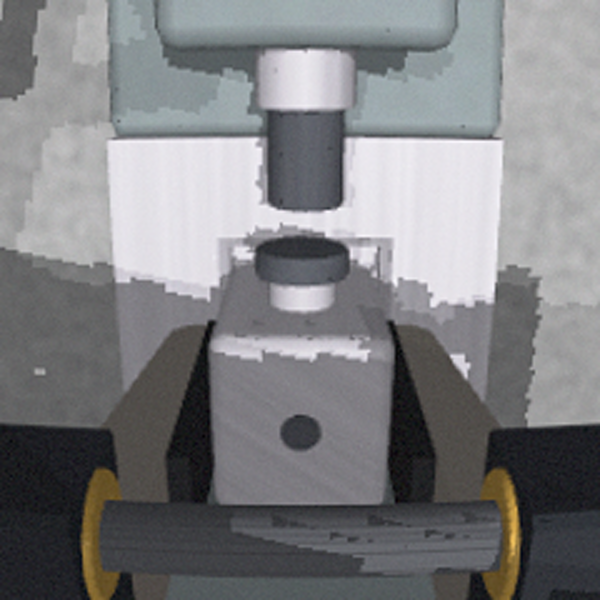

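The die is poised just above the pocket, with the rim's far corners at crop pixels (220,240) and (391,239). The y force is slightly up, so I'll check it against the geometry.

```bash
python3 - <<'E'
from h import *
c=capture("wrist")
f=lambda u,v:(200+(u+.5)/2.5-.5,100+(v+.5)/2.5-.5)
A=np.array([-.199,.980]);B=np.array([.980,.199]);P=np.array([602.75,-84.4])
for n,(u,v,z) in dict(rimL=(220,240,28),rimR=(391,239,28),topL=(212,336,86),topR=(391,336,86),bedL=(112,200,28),bedR=(500,200,28)).items():
    w=fray(*f(u,v),c,z)[:2]; print(n,w.round(1),"along",((w-P)@A).round(1),"across",((w-P)@B).round(1))
for i in range(4):
    capture("wrist"); s=status.get_state();print(s["contact_force"].round(1),s["position"].round(1))
E
```

```text
rimL [578.4 -64.5] along 24.3 across -19.9
rimR [621.7 -55.5] along 24.6 across 24.3
topL [583.3 -67.3] along 20.6 across -15.7
topR [616.2 -60.7] along 20.6 across 17.9
bedL [548.7 -59.5] along 35.1 across -48.0
bedR [647.5 -39.5] along 35.1 across 52.7
[-1.5  4.3 -8.2] [603.  -83.8  65.6]
[-1.4  4.7 -5.6] [603.  -83.8  65.6]
[-1.7  5.8 -5. ] [603.  -83.8  65.5]
[-2.2  4.8 -4.4] [603.  -83.8  65.5]
```

```bash
python3 -m crank '[{"jaw":25,"linear":[0.5,0.3,0],"twist":0},{"jaw":25,"linear":[1,0.6,0],"twist":0},{"jaw":25,"linear":[1.5,0.8,0],"twist":0},{"jaw":25,"linear":[1.5,0.8,0],"twist":0},{"jaw":25,"linear":[1.5,0.8,0],"twist":0},{"jaw":25,"linear":[1.5,0.8,0],"twist":0},{"jaw":25,"linear":[1.5,0.8,0],"twist":0},{"jaw":25,"linear":[1.5,0.8,0],"twist":0}]'
python3 - <<'E'
from h import *
for i in range(4):
    capture("wrist"); s=status.get_state();print(s["contact_force"].round(1),s["position"].round(1))
E
```

```text
t: 8.4
position: [603.3, -82.9, 64.5]
tool_rot: [[-0.199, 0.98, -0.0], [0.98, 0.199, -0.0], [-0.0, -0.0, -1.0]]
contact_force: [0.9, 0.1, -5.2]
opening: 36.0
grip_force: 34.9
[ 0.3  0.4 -4.4] [603.3 -82.9  64.5]
[ 0.9 -0.8 -5.3] [603.3 -82.8  64.6]
[-0.4  0.3 -5.4] [603.3 -82.8  64.6]
[-0.3 -0.5 -4.9] [603.3 -82.8  64.6]
```

```bash
python3 -m crank '[{"jaw":25,"linear":[0.6,0,1],"twist":0},{"jaw":25,"linear":[0.6,0,2],"twist":0},{"jaw":25,"linear":[0.6,0,3],"twist":0},{"jaw":25,"linear":[0.6,0,4],"twist":0},{"jaw":25,"linear":[0.6,0,5],"twist":0},{"jaw":25,"linear":[0.6,0,6],"twist":0},{"jaw":25,"linear":[0.6,0,7],"twist":0},{"jaw":25,"linear":[0.6,0,8],"twist":0}]'
python3 -m crank '[{"jaw":25,"linear":[0,0,0.5],"twist":0},{"jaw":25,"linear":[0,0,1],"twist":0},{"jaw":25,"linear":[0,0,1.5],"twist":0},{"jaw":25,"linear":[0,0,2],"twist":0},{"jaw":25,"linear":[0,0,2.5],"twist":0},{"jaw":25,"linear":[0,0,3],"twist":0},{"jaw":25,"linear":[0,0,3],"twist":0},{"jaw":25,"linear":[0,0,3],"twist":0}]'
```

```text
t: 9.4
position: [603.2, -82.2, 56.5]
tool_rot: [[-0.199, 0.98, -0.0], [0.98, 0.199, 0.0], [0.0, -0.0, -1.0]]
contact_force: [-0.9, -0.1, -5.3]
opening: 36.0
grip_force: 34.9
t: 10.2
position: [603.2, -82.2, 53.6]
tool_rot: [[-0.199, 0.98, 0.0], [0.98, 0.199, -0.0], [-0.0, 0.0, -1.0]]
contact_force: [-0.0, -0.0, -4.6]
opening: 35.8
grip_force: 34.9
```

```bash
python3 -m crank '[{"jaw":25,"linear":[0,0,0.5],"twist":0},{"jaw":25,"linear":[0,0,1],"twist":0},{"jaw":25,"linear":[0,0,1.5],"twist":0},{"jaw":25,"linear":[0,0,2],"twist":0},{"jaw":25,"linear":[0,0,2.5],"twist":0},{"jaw":25,"linear":[0,0,3],"twist":0},{"jaw":25,"linear":[0,0,3.3],"twist":0},{"jaw":25,"linear":[0,0,3.3],"twist":0}]'
```

```text
t: 11.0
position: [603.3, -82.2, 50.9]
tool_rot: [[-0.199, 0.98, 0.0], [0.98, 0.199, -0.0], [-0.0, 0.0, -1.0]]
contact_force: [-3.3, 0.5, 5.3]
opening: 35.4
grip_force: 34.9
```

```bash
python3 -m crank '[{"jaw":50,"linear":[0,0,0],"twist":0},{"jaw":60,"linear":[0,0,0],"twist":0},{"jaw":65,"linear":[0,0,0],"twist":0},{"jaw":65,"linear":[0,0,0],"twist":0},{"jaw":65,"linear":[0,0,0],"twist":0},{"jaw":65,"linear":[0,0,0],"twist":0},{"jaw":65,"linear":[0,0,-3],"twist":0},{"jaw":65,"linear":[0,0,-10],"twist":0}]'
python3 -m crank '[{"jaw":65,"linear":[0,0,-15],"twist":0},{"jaw":65,"linear":[0,0,-40],"twist":0},{"jaw":65,"linear":[0,0,-75],"twist":0},{"jaw":65,"linear":[0,0,-110],"twist":0},{"jaw":65,"linear":[-30,0,-150],"twist":0},{"jaw":65,"linear":[-55,0,-190],"twist":0},{"jaw":65,"linear":[-70,0,-215],"twist":0},{"jaw":65,"linear":[-70,0,-215],"twist":0}]'
python3 look.py w6 die_mid die_punch press_pocket handle_mid lever_axis
python3 - <<'E'
import cv2
t=cv2.imread("pics/w6.png");cv2.imwrite("pics/w6c.png",cv2.resize(t[0:200,200:440],(720,600),interpolation=cv2.INTER_CUBIC))
E
```

```text
t: 11.8
position: [602.8, -82.2, 60.2]
tool_rot: [[-0.199, 0.98, -0.001], [0.98, 0.199, 0.0], [0.0, -0.001, -1.0]]
contact_force: [-0.4, -0.0, 0.1]
opening: 59.8
grip_force: 0.0
t: 12.6
position: [619.4, -153.1, 281.2]
tool_rot: [[-0.197, 0.98, 0.008], [0.98, 0.197, -0.003], [-0.004, 0.008, -1.0]]
contact_force: [0.2, 0.5, 1.1]
opening: 59.9
grip_force: 0.0
die_mid 0.74 [602.8 -84.3  44.4]
die_mid 0.57 [ 404.8 -375.8   25.8]
die_punch 0.8 [598.6 -47.3  48.5]
die_punch 0.7 [ 693.2 -187.7    2.7]
press_pocket 0.87 [602.6 -84.2  19.6]
handle_mid 0.15 [601.3 -82.8  41.7]
12.9 [ 616.3 -150.   273.9] tool x ang 101.52 y ang 11.52 [ 0.  -1.   0.5] 59.65927240275689 0.0
cam [604.4 -80.6 436.8] [[0.98, 0.2, 0.01], [0.19, -0.95, 0.26], [0.06, -0.26, -0.96]] 65.70646984690485
```

View pics/w6c.png

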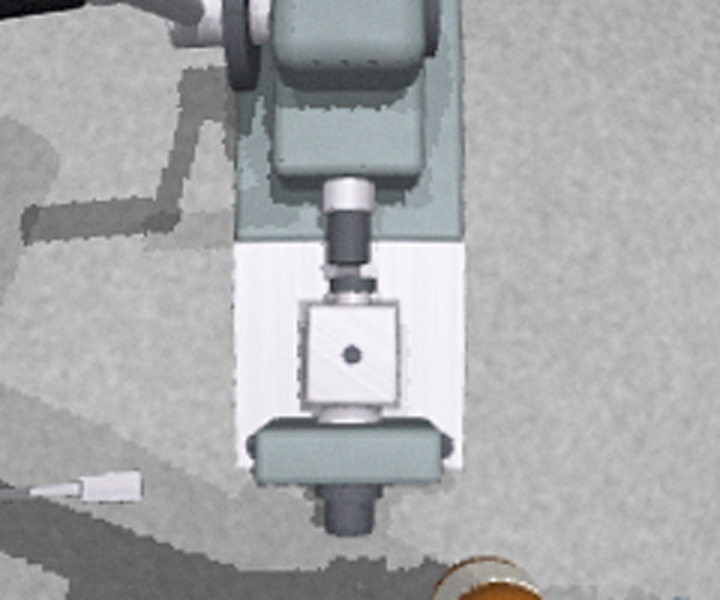

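The die is home in the pocket, punch facing the ram. All ten picture views are now used, so I go on with numbers only. Next I move to look at the handle.

```bash
python3 -m crank '[{"jaw":65,"linear":[15,-15,-25],"twist":8},{"jaw":65,"linear":[40,-40,-25],"twist":16},{"jaw":65,"linear":[70,-70,-25],"twist":24},{"jaw":65,"linear":[100,-100,-25],"twist":32},{"jaw":65,"linear":[130,-128,-25],"twist":40},{"jaw":65,"linear":[155,-152,-25],"twist":48},{"jaw":65,"linear":[172,-168,-25],"twist":56},{"jaw":65,"linear":[172,-168,-25],"twist":64}]'
python3 -m crank '[{"jaw":65,"linear":[0,0,0],"twist":8},{"jaw":65,"linear":[0,0,0],"twist":16},{"jaw":65,"linear":[0,0,0],"twist":22},{"jaw":65,"linear":[0,0,0],"twist":26},{"jaw":65,"linear":[0,0,0],"twist":26},{"jaw":65,"linear":[0,0,0],"twist":26},{"jaw":65,"linear":[0,0,0],"twist":26},{"jaw":65,"linear":[0,0,0],"twist":26}]'
python3 look.py w7 handle_mid lever_handle lever_axis die_mid press_pocket
python3 - <<'E'
from h import *
# dark-bar segmentation around the predicted handle
c=capture("wrist"); g=c["image"].astype(int)
u,v=fproj([486.8,-1.7,212.7],c); print("pred px",u,v)
m=((g.max(2)<60)).astype(np.uint8); n,l,st,ce=cv2.connectedComponentsWithStats(m)
for i in range(1,n):
    if st[i,4]>150: print(st[i],ce[i].round(1))
E
```

```text
t: 13.7
position: [415.3, -14.0, 299.5]
tool_rot: [[0.796, 0.606, -0.002], [0.606, -0.796, 0.001], [-0.001, -0.002, -1.0]]
contact_force: [0.1, -0.2, 0.3]
opening: 59.7
grip_force: 0.0
t: 14.5
position: [418.2, -15.7, 300.2]
tool_rot: [[0.98, 0.2, -0.0], [0.2, -0.98, 0.0], [-0.0, -0.0, -1.0]]
contact_force: [-0.3, -0.1, 0.7]
opening: 59.7
grip_force: 0.0
handle_mid 0.65 [487.    2.5 214.6]
lever_handle 0.85 [486.8  -5.1 210.6]
die_mid 0.93 [ 404.5 -376.5   25.5]
die_mid 0.74 [602.2 -83.   42.6]
press_pocket 0.8 [602.2 -81.6  16.5]
press_pocket 0.24 [482.3   0.  215.6]
14.8 [418.3 -15.7 300.3] tool x ang 11.49 y ang -78.51 [-0.5 -0.6 -0.6] 59.84875390628982 0.0
cam [491.1  -0.8 456. ] [[0.2, -0.98, -0.0], [-0.95, -0.19, 0.26], [-0.26, -0.05, -0.96]] 65.70646984690485
pred px 319.81323308785744 123.01382114303495
[485   0  21  19 304] [494.7   8.8]
[ 309   82   23   85 1844] [319.8 123.1]
[    0   228   640   172 43580] [350.6 339. ]
[ 15 335  33  59 270] [ 28.6 363.8]
[ 74 377  41  23 571] [ 93.2 389.7]
```

```bash
python3 -m crank '[{"jaw":65,"linear":[25,0,0],"twist":0},{"jaw":65,"linear":[55,0,0],"twist":0},{"jaw":65,"linear":[70,0,8],"twist":0},{"jaw":65,"linear":[70,0,35],"twist":0},{"jaw":65,"linear":[70,0,65],"twist":0},{"jaw":65,"linear":[70,0,85],"twist":0},{"jaw":65,"linear":[70,0,92],"twist":0},{"jaw":65,"linear":[70,0,92.6],"twist":0}]'
python3 -m crank '[{"jaw":40,"linear":[0,0,0],"twist":0},{"jaw":20,"linear":[0,0,0],"twist":0},{"jaw":10,"linear":[0,0,0],"twist":0},{"jaw":10,"linear":[0,0,0],"twist":0},{"jaw":10,"linear":[0,0,0],"twist":0},{"jaw":10,"linear":[0,0,0],"twist":0},{"jaw":10,"linear":[0,0,0],"twist":0},{"jaw":10,"linear":[0,0,0],"twist":0}]' 35
python3 look.py w8 handle_mid
python3 - <<'E'
import numpy as np
for r in (0.035,.15,.25,.35,.5,.6,.75,.85,.95,1.0,1.05,1.11,1.14):
    a=r-.31; print(r, "along",round(140*np.sin(a)+140*np.sin(.275),1),"down",round(140*np.cos(.275)-140*np.cos(a),1))
E
```

```text
t: 15.65
position: [486.5, -1.8, 207.1]
tool_rot: [[0.98, 0.199, -0.002], [0.199, -0.98, 0.0], [-0.001, -0.0, -1.0]]
contact_force: [0.3, -0.7, 0.2]
opening: 60.0
grip_force: 0.0
t: 16.45
position: [487.0, -1.8, 207.9]
tool_rot: [[0.98, 0.199, 0.0], [0.199, -0.98, -0.0], [0.0, 0.0, -1.0]]
contact_force: [-0.0, -0.1, 2.6]
opening: 17.0
grip_force: 35.0
handle_mid 0.76 [481.2  -0.8 213.8]
handle_mid 0.7 [484.   -5.4 210.1]
16.55 [487.   -1.8 207.8] tool x ang 11.48 y ang -78.52 [-1.  -0.2  3. ] 17.115638307768478 35.00078737735748
cam [559.8  12.9 363.7] [[0.2, -0.98, -0.0], [-0.95, -0.19, 0.26], [-0.26, -0.05, -0.97]] 65.70646984690485
0.035 along 0.0 down 0.0
0.15 along 15.7 down -3.5
0.25 along 29.6 down -5.0
0.35 along 43.6 down -5.1
0.5 along 64.5 down -2.7
0.6 along 78.0 down 0.6
0.75 along 97.6 down 8.1
0.85 along 110.0 down 14.7
0.95 along 121.6 down 22.4
1.0 along 127.1 down 26.8
1.05 along 132.4 down 31.4
1.11 along 138.4 down 37.2
1.14 along 141.3 down 40.3
```

```bash
python3 -m crank '[{"jaw":10,"linear":[0,-4,-1],"twist":0},{"jaw":10,"linear":[0,-10,-2.4],"twist":0},{"jaw":10,"linear":[0,-16,-3.5],"twist":0},{"jaw":10,"linear":[0,-22,-4.3],"twist":0},{"jaw":10,"linear":[0,-29.5,-5],"twist":0},{"jaw":10,"linear":[0,-36,-5.1],"twist":0},{"jaw":10,"linear":[0,-43.6,-5.1],"twist":0},{"jaw":10,"linear":[0,-43.6,-5.1],"twist":0}]'
python3 -m crank '[{"jaw":10,"linear":[0,-4,0.2],"twist":0},{"jaw":10,"linear":[0,-8,0.5],"twist":0},{"jaw":10,"linear":[0,-12,0.9],"twist":0},{"jaw":10,"linear":[0,-16,1.5],"twist":0},{"jaw":10,"linear":[0,-21,2.4],"twist":0},{"jaw":10,"linear":[0,-27,3.8],"twist":0},{"jaw":10,"linear":[0,-34.4,5.7],"twist":0},{"jaw":10,"linear":[0,-34.4,5.7],"twist":0}]'
```

```text
t: 17.35
position: [478.0, 42.5, 212.8]
tool_rot: [[0.98, 0.2, -0.0], [0.2, -0.98, 0.002], [0.0, -0.002, -1.0]]
contact_force: [-1.7, 5.1, 3.4]
opening: 17.0
grip_force: 35.0
t: 18.15
position: [471.3, 75.2, 206.9]
tool_rot: [[0.98, 0.199, 0.0], [0.199, -0.98, 0.0], [0.0, -0.0, -1.0]]
contact_force: [0.2, 2.2, 0.7]
opening: 17.2
grip_force: 35.0
```

```bash
cat > st.py <<'E'
from h import *
for i in range(2):
    c=capture("wrist"); s=status.get_state(); p=s["position"]; A=np.array([-.199,.980])
    al=(p[:2]-[479.2,35.5])@A; print(s["t"],p.round(1),s["contact_force"].round(1),"grip",s["grip_force"].round(1),"ratchet est",(0.31+np.arctan2(al,p[2]+5-78)).round(3),"radius",np.hypot(al,p[2]+5-78).round(1))
E
python3 st.py
```

```text
Traceback (most recent call last):
  File "st.py", line 4, in <module>
    al=(p[:2]-[479.2,35.5])@A; print(s["t"],p.round(1),s["contact_force"].round(1),"grip",s["grip_force"].round(1),"ratchet est",(0.31+np.arctan2(al,p[2]+5-78)).round(3),"radius",np.hypot(al,p[2]+5-78).round(1))
                                                                                          ^^^^^^^^^^^^^^^^^^^^^
AttributeError: 'float' object has no attribute 'round'
```

```bash
sed -i 's/s\["grip_force"\].round(1)/round(s["grip_force"],1)/' st.py; python3 st.py
```

```text
18.25 [471.4  75.1 206.9] [1.9 1.7 1.7] grip 35.0 ratchet est 0.603 radius 139.9
18.3 [471.4  75.  207. ] [1.2 2.3 1.3] grip 35.0 ratchet est 0.602 radius 139.9
```

```bash
python3 -m crank '[{"jaw":10,"linear":[0,-4,1.3],"twist":0},{"jaw":10,"linear":[0,-8,2.7],"twist":0},{"jaw":10,"linear":[0,-12,4.3],"twist":0},{"jaw":10,"linear":[0,-16,6],"twist":0},{"jaw":10,"linear":[0,-20,7.7],"twist":0},{"jaw":10,"linear":[0,-26,10.8],"twist":0},{"jaw":10,"linear":[0,-32,14.1],"twist":0},{"jaw":10,"linear":[0,-32,14.1],"twist":0}]'
python3 st.py
python3 -m crank '[{"jaw":10,"linear":[0,-2,1.2],"twist":0},{"jaw":10,"linear":[0,-4,2.5],"twist":0},{"jaw":10,"linear":[0,-6,3.9],"twist":0},{"jaw":10,"linear":[0,-8,5.3],"twist":0},{"jaw":10,"linear":[0,-10,6.6],"twist":0},{"jaw":10,"linear":[0,-11.6,7.7],"twist":0},{"jaw":10,"linear":[0,-11.6,7.7],"twist":0},{"jaw":10,"linear":[0,-11.6,7.7],"twist":0}]'
python3 st.py
```

```text
t: 19.1
position: [465.1, 106.2, 192.9]
tool_rot: [[0.98, 0.199, 0.0], [0.199, -0.98, -0.0], [0.0, 0.0, -1.0]]
contact_force: [2.2, 1.2, 0.1]
opening: 17.3
grip_force: 35.0
19.15 [465.1 106.1 192.9] [1.4 1.2 0.7] grip 35.0 ratchet est 0.851 radius 139.9
19.2 [465.1 106.1 192.9] [1.6 1.1 0.9] grip 35.0 ratchet est 0.851 radius 139.9
t: 20.0
position: [463.0, 117.1, 185.5]
tool_rot: [[0.98, 0.199, 0.001], [0.199, -0.98, -0.001], [0.001, 0.001, -1.0]]
contact_force: [1.8, -1.6, 5.3]
opening: 17.1
grip_force: 35.0
20.05 [463.  117.1 185.5] [ 1.8 -1.1  4.3] grip 35.0 ratchet est 0.947 radius 139.9
20.1 [462.9 117.1 185.5] [ 1.9 -3.1  5.2] grip 35.0 ratchet est 0.947 radius 139.9
```

```bash
python3 -m crank '[{"jaw":10,"linear":[0,-1.1,0.9],"twist":0},{"jaw":10,"linear":[0,-2.2,1.8],"twist":0},{"jaw":10,"linear":[0,-3.3,2.6],"twist":0},{"jaw":10,"linear":[0,-4.4,3.5],"twist":0},{"jaw":10,"linear":[0,-4.4,3.5],"twist":0},{"jaw":10,"linear":[0,-4.4,3.5],"twist":0},{"jaw":10,"linear":[0,-4.4,3.5],"twist":0},{"jaw":10,"linear":[0,-4.4,3.5],"twist":0}]'
python3 st.py
python3 -m crank '[{"jaw":10,"linear":[0,-1.5,1.2],"twist":0},{"jaw":10,"linear":[0,-3,2.5],"twist":0},{"jaw":10,"linear":[0,-4.5,4],"twist":0},{"jaw":10,"linear":[0,-6,5.3],"twist":0},{"jaw":10,"linear":[0,-7.2,6.5],"twist":0},{"jaw":10,"linear":[0,-7.2,6.5],"twist":0},{"jaw":10,"linear":[0,-7.2,6.5],"twist":0},{"jaw":10,"linear":[0,-7.2,6.5],"twist":0}]'
python3 st.py
```

```text
t: 20.9
position: [462.1, 121.3, 182.2]
tool_rot: [[0.98, 0.199, 0.001], [0.199, -0.98, -0.001], [0.001, 0.001, -1.0]]
contact_force: [2.3, -3.4, 5.4]
opening: 17.0
grip_force: 35.0
20.95 [462.1 121.3 182.2] [ 1.3 -3.2  7.4] grip 35.0 ratchet est 0.985 radius 139.9
21.0 [462.1 121.3 182.2] [-0.  -2.7  7.1] grip 35.0 ratchet est 0.985 radius 139.9
t: 21.8
position: [460.6, 128.7, 175.6]
tool_rot: [[0.98, 0.199, 0.0], [0.199, -0.98, -0.0], [0.0, 0.0, -1.0]]
contact_force: [0.9, -0.7, 5.8]
opening: 16.9
grip_force: 35.0
21.85 [460.6 128.7 175.6] [ 0.6 -1.7  5.5] grip 35.0 ratchet est 1.057 radius 139.8
21.9 [460.6 128.7 175.6] [ 0.5 -0.3  6.4] grip 35.0 ratchet est 1.057 radius 139.8
```

```bash
python3 -m crank '[{"jaw":10,"linear":[0,-1.2,1.1],"twist":0},{"jaw":10,"linear":[0,-2.4,2.3],"twist":0},{"jaw":10,"linear":[0,-3.6,3.5],"twist":0},{"jaw":10,"linear":[0,-4.8,4.8],"twist":0},{"jaw":10,"linear":[0,-5.8,5.9],"twist":0},{"jaw":10,"linear":[0,-5.8,5.9],"twist":0},{"jaw":10,"linear":[0,-5.8,5.9],"twist":0},{"jaw":10,"linear":[0,-5.8,5.9],"twist":0}]'
python3 st.py
python3 - <<'E'
from h import *
for n in("top","scene"):
    c=capture(n)
    for q in("handle_mid","die_mid","die_punch"):
        for r in nets.pinpoint(q,c)[:2]: print(n,q,round(r["p"],2),cam2w(r["position"],c).round(0))
E
```

```text
t: 22.7
position: [459.4, 134.5, 169.6]
tool_rot: [[0.98, 0.199, 0.0], [0.199, -0.98, 0.0], [0.0, -0.0, -1.0]]
contact_force: [0.4, 1.0, 4.5]
opening: 17.3
grip_force: 35.0
22.75 [459.4 134.5 169.6] [0.5 0.4 4.8] grip 35.0 ratchet est 1.117 radius 139.8
22.8 [459.4 134.5 169.6] [1.2 0.1 5.6] grip 35.0 ratchet est 1.117 radius 139.8
top handle_mid 0.21 [630. 336.   2.]
top die_mid 0.66 [604. -76.  48.]
top die_mid 0.58 [ 406. -374.   29.]
top die_punch 0.79 [596. -49.  49.]
top die_punch 0.55 [ 426. -348.   32.]
scene handle_mid 0.63 [459. 133. 173.]
scene die_mid 0.85 [ 404. -373.   25.]
scene die_mid 0.45 [607. -84.  46.]
scene die_punch 0.86 [ 426. -352.   31.]
scene die_punch 0.63 [601. -53.  46.]
```

```bash
python3 -c "
from cell import bot
print(bot.job_done())"
```

```text
the job is handed in; nothing more can be done
None
```

The job is handed in, with no verdict returned: the narrow die is in the pocket with its punch to the ram and released, and the lever is held by its handle at about 1.12 rad. The pull dropped after about 1.0 rad, as expected for the fourth click; I inferred the click count from the lever angle and the force.

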